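# Hang the cleaning basket on the drip stand

### The arm

A 6-joint arm with a two-finger parallel gripper is mounted at the origin on a cart in front of the work surface, level with it; the furniture and walls round the work are solid. World frame = base frame: x ahead of the robot, y to its left, z up, the work surface at z = 0. Lengths are in m, angles in rad, forces in N, time in s.
With the tool pointing down it reaches from about 0.3 to 0.775 m from the base axis. Payload 14.6 kg.
Tool frame: the origin (TCP) lies at the very end of the fingers, on their centre line; the grasp point (between the pads) lies 19 mm behind it; z points along the fingers, y is the line along which they close (so a half turn about z gives the same grasp; the last joint's range is limited). The gripper opens to 94 mm and grips with 3 to 60 N. Pads are 16 mm wide; open, the fingers measure 119 mm over their backs; the gripper's body (75 mm by 177 mm) begins 78 mm behind the grasp point.
Start: joints at [-1.311, 0.3, 1.521, -0, 1.321, -0.067], TCP at [0.177, -0.521, 0.166] pointing down, gripper open.
Joint ranges: [-3.03, 3.03], [-0.79, 2.21], [0.23, 2.52], [-1.04, 4.18], [0, 3.07], [-2.55, 2.55]. Speed limits (rad/s): [2.22, 2.22, 2.57, 3.14, 3.14, 3.14].

### API

Orientations are given as [roll, pitch, yaw] about the fixed x, y, z axes, in that order (R = Rz(yaw) Ry(pitch) Rx(roll)).
In Python, from station import ctrl gives the robot as it stands.
- The arm moves only by the tool carry_out, never from a script. Its argument "motion" is text: rows parted by semicolons, each of 7 numbers parted by spaces: the shift along the world's x, y, z in m, then the turn, a rotation vector about the world's x, y, z in degrees, then the closure in counts, from 0 (fully open) to 255 (shut). In form: dx dy dz wx wy wz hand; .... A call has 1 to 20 rows; each row shifts and turns the commanded pose from where the row before left it; what a row does not reach is not made up. A row lasts 1/12 s, in which the tool goes at most 41.7 mm and 7.16 degrees, less where a joint would pass 70% of its speed; a pose out of reach is approached as far as the arm can. A call is refused whole if a number of a shift passes 0.0417 or a number of a turn 7.16, either way. A call with a gripper value outside its range is refused whole. The fingers move at their own pace and stop on an object; "grip_force" is the grip in N (left out, the last holds). Time passes only in rows, so rows that do not move let the fingers close. It gives the time, the measured TCP pose, the force, the opening and the grip force at its end, in the units of the state.
- ctrl.get_obs(): the state, without advancing time (a new reading comes with each control period).
- ctrl.camera(name): name is "scene" or "top"; returns a dict with "pixels" (480x640x3 uint8, red, green, blue), "range_z" (480x640 float32, m along the optical axis (not along the pixel's ray), 0 where there is no reading), "K" (3x3 intrinsics, pixels), "position" and "attitude" of the camera in the world. Camera axes: x right, y up, looking along -z (the intrinsics and any distortion apply to the point x, -y, -z); pixel columns grow to the right and rows downward; lengths in m; the calibration is good to about 2 mm. A picture is of the moment at which its call begins.
- ctrl.hand_in(): hands the job in; it is judged then, once.
The state is a dict: "time_s": time; "qpos": joint angles; "joint_vel": joint speeds; "tau": joint torques, N m; "ee_pos": TCP position; "eef_rot": TCP orientation; "force": force on the tool from outside, world axes, zero at the start; "moment": the same for the moment, N m; "grip_width": finger opening in m; "grip_force": force on a finger pad.
Only numpy, scipy, OpenCV 4.12 (cv2) and the standard library are available. Lean on these libraries where they do the work, as an engineer would, in place of code of your own. Each camera call takes 0.05 s, during which the arm holds its last target. There are 200 camera calls.

### The job

Hang the small wire cleaning basket with the blue grip on the hook of the drip stand, by its wire handle, so that it hangs there freely over the tray to drip dry. Leave the basket with the yellow grip standing where it is.

Things in the scene. Friction and masses are not known exactly. Their poses are not given: they have to be found in the camera images.
- basket_blue: Loose basket of steel wire mesh with a stiff arched wire handle and a blue grip on top, 0.08 to 0.17 kg, upright on the bench. Origin: centre of its underside, z up. Body 76 mm along x, 90 along y, 40 high. Grip: square upright block, 18 x 18 mm, z = 104 to 142 mm, sides facing x and y; pinch it from above, either way, fingertips ending above z = 104 so the handle's opening stays free.
- blue_bail (a point): Middle of the crown of the blue basket's handle, on the centre line of the 6 mm wire, 102 mm above the basket's origin; axes as the basket's. The crown is level, 28 mm long along y; thence the wire slopes down to y = +-40, z = 80 mm (from the basket's origin) and straight to the rim. The opening below, looked through along x, is free from z = 40 to 99 mm.
- drip_stand: Fixed stand. Origin: on the bench, on the axis of its 14 mm steel post. From the post's top an 8 mm round arm runs along its own -x, level from x = -20 to -95 mm, centre line z = 160; then a tip turns up at x = -108, top z = 180. The handle goes over the tip along +x, then down: hung, its crown is at z = 167; at x = -65 the basket clears the post by 20 mm. White tray below: x -145 to 25, y +-65.
- basket_yellow: A second basket, the same in all but its yellow grip; loose, standing upright on the bench. Origin: centre of its underside. To be left alone; its grip's top is 142 mm above the bench.

How it is judged:
By the outcome, as a careful person would: the job done as asked, in the order asked, and still so for the second after the job is handed in, with the robot touching nothing.
It also fails if it takes over 46 s, if anything falls off the work surface, if the arm or the gripper's body presses on something with over 40 N, if the wrist force passes 120 N, or if a joint passes its speed limit or range.

## Working session

There is one attempt and no reset: what is moved stays moved. The work goes in short steps, Python scripts to look and compute and a tool call to move; the robot and the scene stay as the last step left them, time stands still between calls to the robot, and variables do not carry over. Pictures are saved under pics/ and viewed, at most 10 in all, crops included, and the job is handed in when it is done.

Besides the shell and the picture viewer there is one more tool, called after ">>>" in YAML: its name, and indented under it one key for each argument. carry_out: Moves the arm, as the interface text tells. Its arguments: {"type":"object","properties":{"motion":{"type":"string"},"grip_force":{"type":"number"}},"required":["motion"]}

```bash
mkdir -p pics; cat > h.py <<'E'
import numpy as np, cv2
from station import ctrl
def shot(n):
    c=ctrl.camera(n); return c
def save(c,f,crop=None,s=1):
    im=c["pixels"][:,:,::-1]
    if crop: u0,v0,u1,v1=crop; im=im[v0:v1,u0:u1]
    cv2.imwrite("pics/"+f,cv2.resize(im,None,fx=s,fy=s,interpolation=cv2.INTER_CUBIC))
def att(c):
    a=np.array(c["attitude"],float)
    if a.shape==(3,3): return a
    from scipy.spatial.transform import Rotation as R
    return R.from_euler('xyz',a).as_matrix() if a.size==3 else None
def ray(c,u,v):
    K=c["K"]; d=np.array([(u-K[0][2])/K[0][0],-(v-K[1][2])/K[1][1],-1])
    return np.array(c["position"]),att(c)@d
def at_z(c,u,v,z):
    p,d=ray(c,u,v); return p+d*(z-p[2])/d[2]
def tri(c1,a,c2,b):
    p,d=ray(c1,*a);q,e=ray(c2,*b)
    s=np.linalg.lstsq(np.c_[d,-e],q-p,rcond=None)[0]
    x,y=p+d*s[0],q+e*s[1]; return (x+y)/2,np.linalg.norm(x-y)
def pix(c,P):
    x=att(c).T@(np.array(P)-c["position"]);K=c["K"]
    return K[0][0]*x[0]/-x[2]+K[0][2],K[1][1]*-x[1]/-x[2]+K[1][2]
E
python3 - <<'E'
from h import *
for n in("scene","top"):
    c=shot(n);save(c,n+"0.png");print({k:v for k,v in c.items() if k not in("pixels","range_z")})
print(ctrl.get_obs())
E
```

```text
{'K': array([[503.65340645,   0.        , 321.57153217],
       [  0.        , 503.65340645, 241.34828769],
       [  0.        ,   0.        ,   1.        ]]), 'position': array([-0.15541822,  0.51179196,  0.64742039]), 'attitude': array([ 1.00292112,  0.02206386, -2.22238072])}
{'K': array([[481.50404149,   0.        , 324.06999334],
       [  0.        , 481.50404149, 237.48728484],
       [  0.        ,   0.        ,   1.        ]]), 'position': array([ 0.40354745, -0.0211505 ,  1.21046165]), 'attitude': array([ 0.13129047,  0.01294197, -1.56372885])}
{'time_s': 0.1, 'qpos': array([-1.31056298e+00,  3.00401376e-01,  1.52152943e+00,  3.06883136e-05,
        1.32070260e+00, -6.65962393e-02]), 'joint_vel': array([-0.000855  , -0.00211375, -0.00279225,  0.00080002,  0.00068395,
        0.00010953]), 'tau': array([ 7.13068366e-04, -5.32645297e+01, -3.53278971e+01,  7.09955301e-02,
        2.35056173e-02, -5.92326342e-05]), 'ee_pos': array([ 0.17650854, -0.52061068,  0.16564645]), 'eef_rot': array([-3.14055619e+00, -9.89186468e-05,  3.26821925e-01]), 'force': array([ 0.28766508, -0.63669695,  0.27135155]), 'moment': array([ 0.04980165, -0.02543995, -0.03570486]), 'grip_force': 0.0, 'grip_width': 0.09417470180274798}
```

View pics/scene0.png

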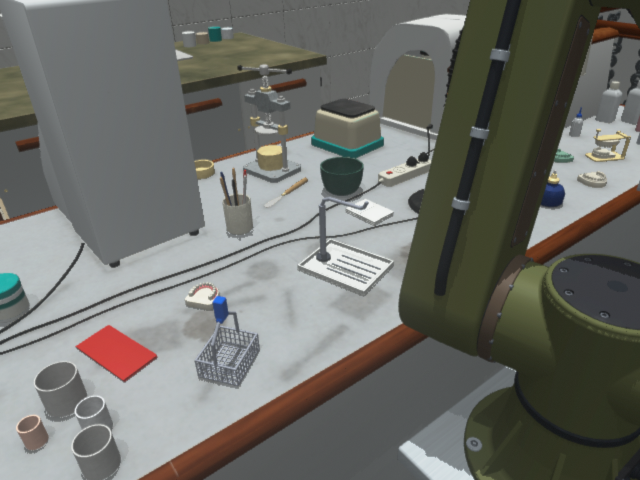

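View pics/top0.png

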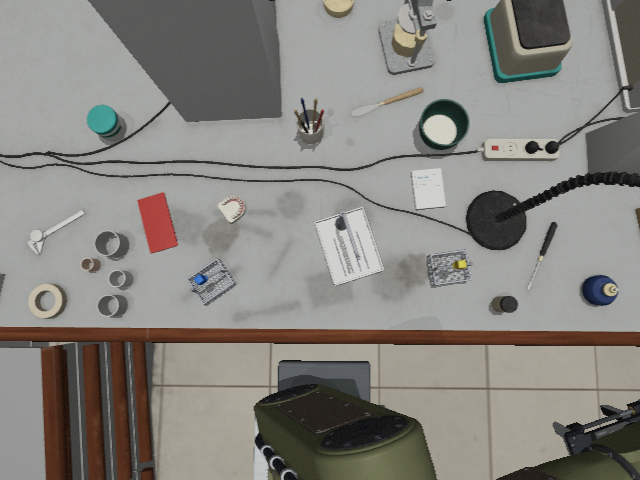

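The scene view shows the blue grip at about (221,308), the stand's post foot at (323,257) and its arm tip near (366,205). In the top view the blue grip is at (200,280), the post at (341,224), and the yellow basket at (450,268). Next I'll enlarge both.

```bash
python3 - <<'E'
from h import *
a=shot("scene");b=shot("top")
r=lambda im:cv2.resize(im[:,:,::-1],None,fx=4,fy=4,interpolation=cv2.INTER_CUBIC)
f=lambda c,u,v,w,h:r(c["pixels"][v:v+h,u:u+w])
# each tile 100x75 px -> 400x300
cv2.imwrite("pics/t1.png",np.vstack([np.hstack([f(a,180,285,100,75),f(a,290,190,100,75)]),np.hstack([f(b,170,245,100,75),f(b,300,205,100,75)])]))
E
```

```text
(no output)
```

View pics/t1.png

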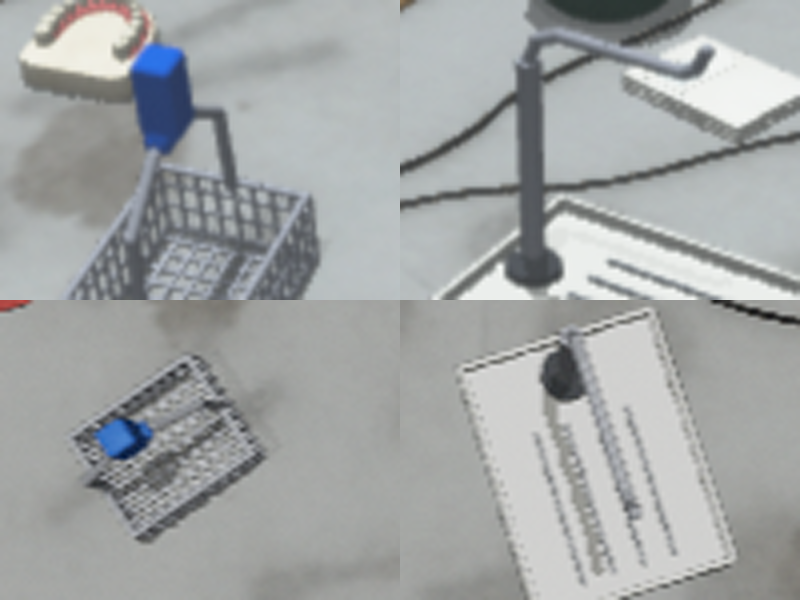

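```bash
python3 - <<'E'
from h import *
a=shot("scene");b=shot("top")
for n,p,q,z in [("grip",(220.2,299.7),(199.5,279.5),.142),("tip",(367.2,202.3),(358,258.2),.178),("armback",(324,201),(342.3,213.6),.162),("foot",(323.2,257.5),(341.2,224),.012)]:
    print(n,tri(a,p,b,q),at_z(a,*p,z),at_z(b,*q,z))
T=[at_z(b,170+u/4,245+(v-300)/4,.04) for u,v in [(75,435),(195,355),(265,455),(145,540)]]
T=np.array(T);print(T,T.mean(0)); 
for i in range(4):
    d=T[(i+1)%4]-T[i];print(np.linalg.norm(d),np.degrees(np.arctan2(d[1],d[0])))
# depth-based: blue pixels
for c in(a,b):
    im=c["pixels"].astype(int);m=(im[...,2]>im[...,0]+60)&(im[...,2]>100)
    P=[]
    for v,u in zip(*np.nonzero(m)):
        if (c is a and 200<u<240) or (c is b and 180<u<220):
            p,d=ray(c,u,v);P.append(p+d*c["range_z"][v,u])
    P=np.array(P);t=P[P[:,2]>P[:,2].max()-.008]
    print(len(P),P.min(0),P.max(0),t.mean(0),cv2.minAreaRect((t[:,:2]*1000).astype(np.float32)))
E
```

```text
grip (array([0.44866646, 0.26940546, 0.14060531]), np.float64(0.0013579067532301784)) [0.44644825 0.26960193 0.142     ] [0.44897474 0.26962195 0.142     ]
tip (array([ 0.49414845, -0.0813116 ,  0.17777648]), np.float64(0.0034054422439835533)) [ 0.49263208 -0.08223093  0.178     ] [ 0.4952945  -0.08005749  0.178     ]
armback (array([ 0.5953242 , -0.04929938,  0.15042333]), np.float64(0.0065864742247633565)) [ 0.57530289 -0.03832299  0.162     ] [ 0.5953715  -0.04651618  0.162     ]
foot (array([ 0.5967516 , -0.04799517,  0.00624379]), np.float64(0.0011503479232261445)) [ 0.58957543 -0.04336101  0.012     ] [ 0.59620331 -0.04743168  0.012     ]
[[0.45496053 0.32370494 0.04      ]
 [0.50419441 0.25223258 0.04      ]
 [0.44360885 0.20745632 0.04      ]
 [0.39201937 0.27850132 0.04      ]] [0.44869579 0.26547379 0.04      ]
0.08678867439843338 -55.43890568752225
0.07533607346406114 -143.53344297942252
0.08780014794416151 125.98536201769507
0.07749166269000246 35.68547635323087
236 [-0.15541822 -1.06808582 -0.00215736] [3.08015234 0.51179196 0.64742039] [-0.15541822  0.51179196  0.64742039] ((-155.418212890625, 511.7919616699219), (0.0, 0.0), 0.0)
72 [ 0.40354745 -0.0211505  -0.00123066] [0.46380229 0.31812831 1.21046165] [ 0.40354745 -0.0211505   1.21046165] ((403.5474548339844, -21.15049934387207), (0.0, 0.0), 0.0)
```

The grip is at about (0.4485, 0.269) with its top near 0.141, and the basket's yaw is about 35°. The post is at (0.596, -0.0475), the stand's yaw is about 18°, and the tip is at z ≈ 0.178. I'll go up and over.

>>> carry_out:
  motion: "0 0 0.033 0 0 0 0;0 0 0.033 0 0 0 0;0 0 0.033 0 0 0 0;0 0 0.033 0 0 0 0;0 0 0.033 0 0 0 0;0.009 0.026 0 0 0 0.5 0;0.009 0.026 0 0 0 0.5 0;0.009 0.026 0 0 0 0.5 0;0.009 0.026 0 0 0 0.5 0;0.009 0.026 0 0 0 0.5 0;0.009 0.026 0 0 0 0.5 0;0.009 0.026 0 0 0 0.5 0;0.009 0.026 0 0 0 0.5 0;0.009 0.026 0 0 0 0.5 0;0.009 0.026 0 0 0 0.5 0;0.009 0.026 0 0 0 0.5 0;0.009 0.026 0 0 0 0.5 0;0.009 0.026 0 0 0 0.5 0;0.009 0.026 0 0 0 0.5 0;0.009 0.026 0 0 0 0.5 0"

```text
time_s: 1.97
ee_pos: [0.3116, -0.1296, 0.3313]
eef_rot: [3.141, -0.0, 0.458]
force: [1.6, -0.9, -0.2]
grip_width: 0.0942
grip_force: 0.0
```

>>> carry_out:
  motion: "0.009 0.026 0 0 0 0.6 0;0.009 0.026 0 0 0 0.6 0;0.009 0.026 0 0 0 0.6 0;0.009 0.026 0 0 0 0.6 0;0.009 0.026 0 0 0 0.6 0;0.009 0.026 0 0 0 0.6 0;0.009 0.026 0 0 0 0.6 0;0.009 0.026 0 0 0 0.6 0;0.009 0.026 0 0 0 0.6 0;0.009 0.026 0 0 0 0.6 0;0.009 0.026 0 0 0 0.6 0;0.009 0.026 0 0 0 0.6 0;0.009 0.026 0 0 0 0.6 0;0.009 0.026 0 0 0 0.6 0;0.009 0.026 0 0 0 0.6 0;0 0 0 0 0 0 0;0 0 0 0 0 0 0"

```text
time_s: 3.38
ee_pos: [0.4465, 0.2598, 0.3304]
eef_rot: [-3.141, 0.001, 0.616]
force: [0.2, -0.1, 0.2]
grip_width: 0.0937
grip_force: 0.0
```

>>> carry_out:
  motion: "0.002 0.009 -0.03 0 0 0 0;0 0 -0.03 0 0 0 0;0 0 -0.03 0 0 0 0;0 0 -0.03 0 0 0 0;0 0 -0.03 0 0 0 0;0 0 -0.02 0 0 0 0;0 0 -0.01 0 0 0 0;0 0 0 0 0 0 0;0 0 0 0 0 0 0"

```text
time_s: 4.13
ee_pos: [0.4489, 0.2678, 0.1522]
eef_rot: [3.141, -0.001, 0.614]
force: [0.6, 0.2, 0.5]
grip_width: 0.0941
grip_force: 0.0
```

```bash
python3 - <<'E'
from h import *
a=shot("scene");save(a,"s2.png",(150,220,310,340),4.5);print(pix(a,ctrl.get_obs()["ee_pos"]))
E
```

```text
(np.float64(219.35924381780376), np.float64(293.15829044075076))
```

View pics/s2.png

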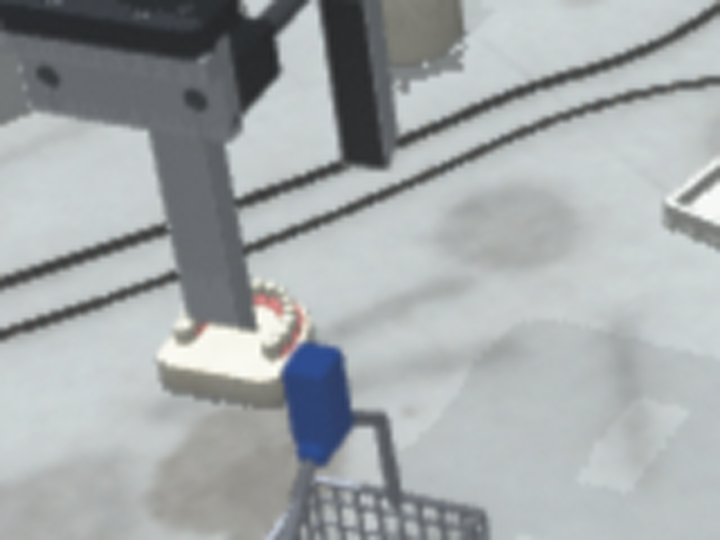

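The crop shows the fingertips at about (222,325) and (367,162), and the grip top at (317,355). The fingertips look higher in the image than expected, so I'll check against the projection.

```bash
python3 - <<'E'
from h import *
a=shot("scene");o=ctrl.get_obs();p=o["ee_pos"];print(p,o["eef_rot"])
y=o["eef_rot"][2]-np.pi/2;d=np.array([np.cos(y),np.sin(y),0])
for s in(.047,.0595,-.047,-.0595):
    u,v=pix(a,p+s*d);print(s,u,v,(u-150)*4.5,(v-220)*4.5)
# where is each fingertip by depth
for u,v in[(199,290),(234,255)]:
    P,e=ray(a,u,v);z=a["range_z"][v-3:v+2,u-3:u+3];print(P+e*np.median(z),z.min(),z.max())
b=shot("top");save(b,"t3.png",(130,210,290,330),4.5);print(np.array(pix(b,p))-[130,210])
E
```

```text
[0.44927974 0.26822219 0.15289093] [ 3.14115765e+00 -2.58930038e-03  6.14469020e-01]
0.047 232.3528033023008 276.0756443679694 370.5876148603536 252.3403996558623
0.0595 235.64259208420725 271.8026260427301 385.39166437893266 233.11181719228537
-0.047 204.83873924231332 311.8129234835002 246.77432659040994 413.15815567575083
-0.0595 200.76409493356235 317.1053695809165 228.43842720103055 436.97416311412417
[0.41050599 0.31318867 0.20486549] 0.0 0.72494
[0.47062223 0.22429373 0.19575523] 0.8067177 0.81638694
[68.80529775 69.14495629]
```

View pics/t3.png

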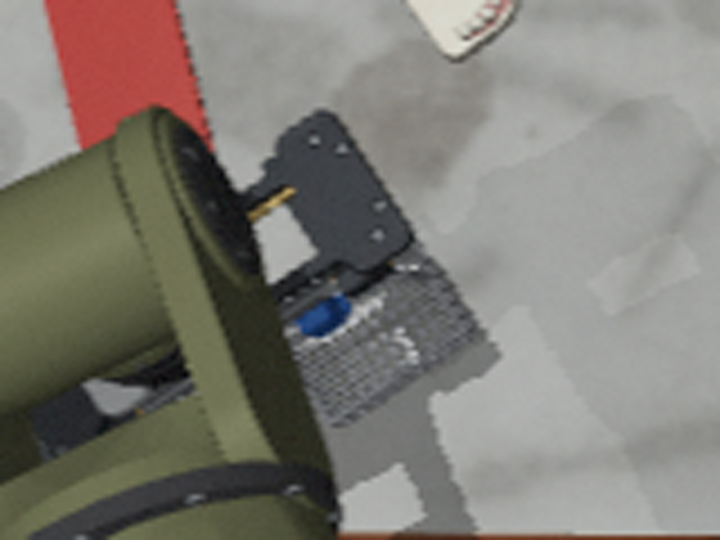

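The top view shows the gripper body's ends at about (340,190) and (75,420), with the blue grip at (323,315) partly under it. I'll check where the fingertips really are from depth.

```bash
python3 - <<'E'
from h import *
a=shot("scene");b=shot("top");p=ctrl.get_obs()["ee_pos"]
def cloud(c,u0,v0,u1,v1):
    return np.array([[u,v,*(lambda r:r[0]+r[1]*c["range_z"][v,u])(ray(c,u,v))] for v in range(v0,v1) for u in range(u0,u1) if c["range_z"][v,u]>0])
for nm,box in(("L",(180,245,210,296)),("R",(220,220,242,260)),("grip",(212,297,230,318))):
    C=cloud(a,*box);m=(C[:,4]>.08)&(np.hypot(C[:,2]-p[0],C[:,3]-p[1])<.1);C=C[m]
    C=C[C[:,4].argsort()]
    if nm=="grip": C=C[::-1]
    print(nm,len(C));print(C[:60:4].round(3))
for z in(.27,.30,.33,.4):print(z,(np.array(pix(b,[p[0],p[1],z]))-[130,210])*4.5)
C=cloud(b,185,234,221,271);m=C[:,4]>.2;print(np.median(C[m],0),C[m][:,2:].min(0),C[m][:,2:].max(0))
E
```

```text
L 796
[[2.06e+02 2.92e+02 4.14e-01 3.02e-01 1.93e-01]
 [2.04e+02 2.93e+02 4.11e-01 3.06e-01 1.96e-01]
 [1.94e+02 2.91e+02 4.22e-01 3.17e-01 1.98e-01]
 [2.05e+02 2.90e+02 4.13e-01 3.04e-01 1.99e-01]
 [2.04e+02 2.90e+02 4.11e-01 3.06e-01 2.01e-01]
 [2.02e+02 2.92e+02 4.08e-01 3.10e-01 2.01e-01]
 [1.92e+02 2.90e+02 4.20e-01 3.20e-01 2.02e-01]
 [1.95e+02 2.91e+02 4.15e-01 3.18e-01 2.03e-01]
 [2.03e+02 2.90e+02 4.09e-01 3.08e-01 2.03e-01]
 [1.97e+02 2.90e+02 4.14e-01 3.15e-01 2.03e-01]
 [2.05e+02 2.88e+02 4.11e-01 3.04e-01 2.04e-01]
 [2.01e+02 2.91e+02 4.08e-01 3.12e-01 2.04e-01]
 [2.04e+02 2.88e+02 4.10e-01 3.05e-01 2.05e-01]
 [2.05e+02 2.86e+02 4.14e-01 3.02e-01 2.05e-01]
 [2.01e+02 2.90e+02 4.08e-01 3.11e-01 2.05e-01]]
R 505
[[2.25e+02 2.55e+02 4.88e-01 2.32e-01 1.90e-01]
 [2.26e+02 2.55e+02 4.84e-01 2.32e-01 1.92e-01]
 [2.32e+02 2.56e+02 4.73e-01 2.27e-01 1.93e-01]
 [2.31e+02 2.56e+02 4.74e-01 2.28e-01 1.94e-01]
 [2.28e+02 2.55e+02 4.79e-01 2.31e-01 1.94e-01]
 [2.36e+02 2.55e+02 4.70e-01 2.21e-01 1.95e-01]
 [2.32e+02 2.55e+02 4.72e-01 2.27e-01 1.96e-01]
 [2.37e+02 2.52e+02 4.74e-01 2.
[... 661 characters left out ...]
 2.99e+02 4.47e-01 2.66e-01 1.42e-01]
 [2.22e+02 2.97e+02 4.52e-01 2.64e-01 1.41e-01]
 [2.18e+02 3.00e+02 4.49e-01 2.72e-01 1.41e-01]
 [2.15e+02 2.98e+02 4.57e-01 2.74e-01 1.41e-01]
 [2.23e+02 3.02e+02 4.40e-01 2.68e-01 1.41e-01]
 [2.21e+02 2.97e+02 4.53e-01 2.65e-01 1.41e-01]
 [2.21e+02 3.00e+02 4.47e-01 2.68e-01 1.41e-01]
 [2.20e+02 2.99e+02 4.50e-01 2.68e-01 1.40e-01]
 [2.13e+02 3.00e+02 4.55e-01 2.78e-01 1.40e-01]]
0.27 [236.52526496 299.6796064 ]
0.3 [214.84913234 296.09009372]
0.33 [191.71246469 292.25872014]
0.4 [131.14710284 282.22924957]
[2.03000000e+02 2.55000000e+02 4.87098570e-01 2.11849362e-01
 3.31257703e-01] [0.44960747 0.18094407 0.29293219] [0.52496228 0.24884552 0.46827656]
```

Depth puts the open fingertips at z ≈ 0.192, 40 mm above the reported TCP of 0.153, while xy agrees. I'll half-close in free air to see whether the tips extend as they close.

>>> carry_out:
  motion: "0 0 0 0 0 0 150;0 0 0 0 0 0 150;0 0 0 0 0 0 150;0 0 0 0 0 0 150;0 0 0 0 0 0 150;0 0 0 0 0 0 150;0 0 0 0 0 0 150;0 0 0 0 0 0 150"

```text
time_s: 5.05
ee_pos: [0.4486, 0.2681, 0.1512]
eef_rot: [3.142, -0.0, 0.615]
force: [1.2, 0.3, -0.4]
grip_width: 0.0439
grip_force: 0.0
```

```bash
python3 - <<'E'
from h import *
a=shot("scene");save(a,"s4.png",(150,220,310,340),4.5)
p=ctrl.get_obs()["ee_pos"];print(p)
for z in(.152,.192):print((np.array(pix(a,[p[0],p[1],z]))-[150,220])*4.5)
E
```

```text
[0.44855133 0.26811439 0.15112737]
[313.1774333  331.83535581]
[297.88809897 239.94774339]
```

View pics/s4.png

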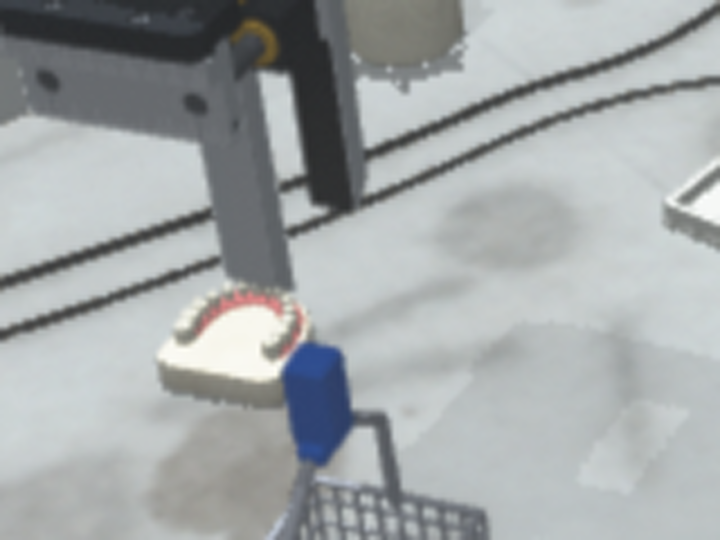

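The fingertips' midpoint is at (297,245), which again gives z ≈ 0.19. So the real tips end about 39 mm above the reported TCP, whatever the opening. I'll go by the images and lower the reported z to about 0.075, which puts the tips at about 0.114.

>>> carry_out:
  motion: "0 0 -0.015 0 0 0 150;0 0 -0.015 0 0 0 150;0 0 -0.015 0 0 0 150;0 0 -0.015 0 0 0 150;0 0 -0.01 0 0 0 150;0 0 -0.006 0 0 0 150;0 0 0 0 0 0 150;0 0 0 0 0 0 150"

```text
time_s: 5.77
ee_pos: [0.4487, 0.2682, 0.0755]
eef_rot: [3.142, -0.0, 0.615]
force: [-1.1, 0.4, 0.5]
grip_width: 0.0385
grip_force: 0.0
```

```bash
python3 - <<'E'
from h import *
a=shot("scene");save(a,"s5.png",(180,250,260,310),9)
p=ctrl.get_obs()["ee_pos"];print(p)
for z in(.142,p[2]+.039,.102):print(z,(np.array(pix(a,[p[0],p[1],z]))-[180,250])*9)
E
```

```text
[0.44892197 0.26829819 0.0758491 ]
0.142 [361.83146856 437.45757324]
0.11484910139433377 [381.43303335 555.06727535]
0.102 [390.46756392 609.27460316]
```

View pics/s5.png

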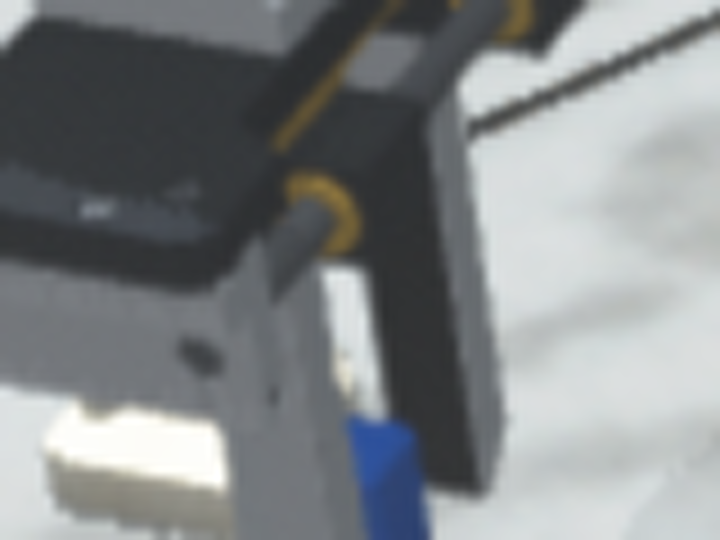

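The fingers straddle the blue grip, with the far tip at (480,495) beside the block. Close and lift.

>>> carry_out:
  motion: "0 0 0 0 0 0 255;0 0 0 0 0 0 255;0 0 0 0 0 0 255;0 0 0 0 0 0 255;0 0 0 0 0 0 255;0 0 0 0 0 0 255;0 0 0 0 0 0 255;0 0 0 0 0 0 255"
  grip_force: 30

```text
time_s: 6.48
ee_pos: [0.4485, 0.2681, 0.0752]
eef_rot: [-3.142, -0.0, 0.615]
force: [-0.4, 0.6, 1.8]
grip_width: 0.0181
grip_force: 30.0
```

>>> carry_out:
  motion: "0 0 0.01 0 0 0 255;0 0 0.02 0 0 0 255;0 0 0.03 0 0 0 255;0 0 0.03 0 0 0 255;0 0 0.02 0 0 0 255;0 0 0 0 0 0 255;0 0 0 0 0 0 255"

```text
time_s: 7.07
ee_pos: [0.4488, 0.2682, 0.186]
eef_rot: [3.141, -0.002, 0.615]
force: [-0.3, -0.3, -2.2]
grip_width: 0.0176
grip_force: 30.0
```

>>> carry_out:
  motion: "-0.001 -0.01 0 0 0 -1 255;-0.001 -0.023 0 0 0 -1 255;-0.001 -0.023 0 0 0 -1 255;-0.001 -0.023 0 0 0 -1 255;-0.001 -0.023 0 0 0 -1 255;-0.001 -0.023 0 0 0 -1 255;-0.001 -0.023 0 0 0 -1 255;-0.001 -0.023 0 0 0 -1 255;-0.001 -0.023 0 0 0 -1 255;-0.001 -0.023 0 0 0 -1 255;-0.001 -0.023 0 0 0 -1 255;-0.001 -0.023 0 0 0 -1 255;-0.001 -0.023 0 0 0 -1 255;-0.001 -0.023 0 0 0 -1 255;-0.001 -0.023 0 0 0 -1 255;0 -0.023 0 0 0 -1 255;0 -0.02 -0.014 0 0 -1.2 255;0 -0.01 0 0 0 0 255;0 0 0 0 0 0 255;0 0 0 0 0 0 255"

```text
time_s: 8.73
ee_pos: [0.4331, -0.1167, 0.1709]
eef_rot: [-3.141, 0.001, 0.314]
force: [-0.9, 0.1, -0.7]
grip_width: 0.0179
grip_force: 30.0
```

```bash
python3 - <<'E'
from h import *
a=shot("scene");b=shot("top")
f=lambda c,u,v,w,h:cv2.resize(c["pixels"][v:v+h,u:u+w,::-1],None,fx=4,fy=4,interpolation=cv2.INTER_CUBIC)
cv2.imwrite("pics/t6.png",np.hstack([f(a,290,155,100,150),f(b,300,200,100,150)]))
o=ctrl.get_obs();p=o["ee_pos"];print(p,o["eef_rot"])
y=o["eef_rot"][2]+np.pi/2;d=np.array([np.cos(y),np.sin(y),0])
cr=np.array([p[0],p[1],p[2]+.0265])
for s in(-.014,0,.014):print((np.array(pix(a,cr+s*d))-[290,155])*4,(np.array(pix(b,cr+s*d))-[300,200])*4)
E
```

```text
[ 0.43354209 -0.11609765  0.17135302] [-3.14143673e+00 -8.05055705e-05  3.15454784e-01]
[459.95374602 164.38755629] [328.88344852 339.49918151]
[446.5642728  175.94150651] [303.446517   347.67696136]
[432.9025018  187.73042602] [277.99010943 355.86100261]
```

View pics/t6.png

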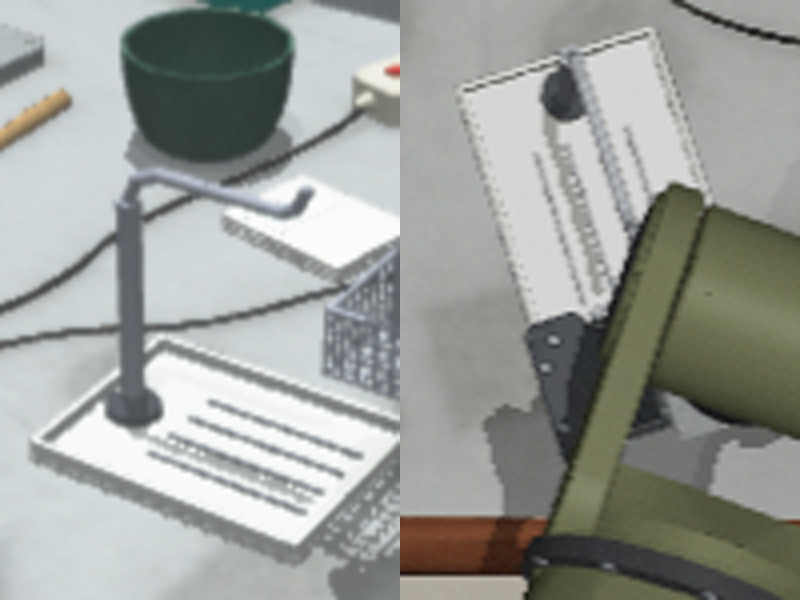

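Left panel: the basket is held, with its rim corner at (325,305) and the hook tip at (308,190). Right panel: the hook is mostly under the arm. I'll check the rim corner against the expected pose.

```bash
python3 - <<'E'
from h import *
a=shot("scene");o=ctrl.get_obs();p=o["ee_pos"];t=o["eef_rot"][2]
ex=np.array([np.cos(t),np.sin(t),0]);ey=np.array([-np.sin(t),np.cos(t),0])
for sx in(.038,-.038):
  for sy in(.045,-.045):print(sx,sy,(np.array(pix(a,[p[0],p[1],p[2]+.0268-.062]+sx*ex+sy*ey))-[290,155])*4)
E
```

```text
0.038 0.045 [325.14606391 305.96799843]
0.038 -0.045 [412.34784008 229.15633243]
-0.038 0.045 [467.14632023 351.65183224]
-0.038 -0.045 [548.80593957 269.17210589]
```

The match is exact. Now centre on the hook and go over the tip.

>>> carry_out:
  motion: "0.01 0.011 0 0 0 0 255;0.01 0.011 0 0 0 0 255;0 0 0 0 0 0 255;0.01 0.0033 0 0 0 0 255;0.01 0.0033 0 0 0 0 255;0.01 0.0033 0 0 0 0 255;0.01 0.0033 0 0 0 0 255;0.01 0.0033 0 0 0 0 255;0.01 0.0033 0 0 0 0 255;0.01 0.0033 0 0 0 0 255;0.01 0.0035 0 0 0 0 255;0 0 0 0 0 0 255;0 0 0 0 0 0 255;0 0 0 0 0 0 255"

```text
time_s: 10.05
ee_pos: [0.5333, -0.0684, 0.1709]
eef_rot: [-3.141, 0.0, 0.315]
force: [0.2, -0.1, -1.1]
grip_width: 0.0179
grip_force: 30.0
```

```bash
python3 - <<'E'
from h import *
a=shot("scene");save(a,"s7.png",(300,165,420,255),6)
o=ctrl.get_obs();p=o["ee_pos"];print(p,o["eef_rot"],o["force"])
t=np.radians(18.2);v=p[:2]-[.5963,-.0475];print(v@[np.cos(t),np.sin(t)],v@[-np.sin(t),np.cos(t)],p[2]+.0268)
E
```

```text
[ 0.5332764  -0.06843472  0.17109232] [-3.14150776e+00  2.46665123e-04  3.14418642e-01] [-0.4852809  -0.55957153 -1.70896484]
-0.06640930656335409 -0.00020292817739596638 0.19789232473686857
```

View pics/s7.png

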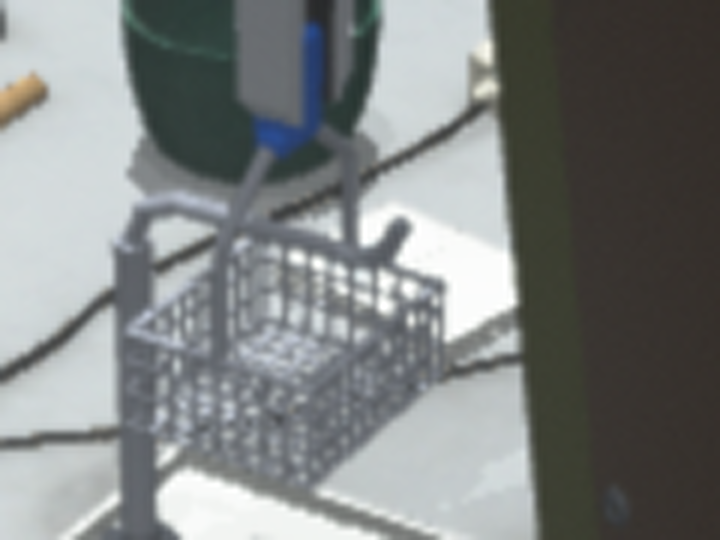

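The hook arm, from (150,210) to the tip at (400,230), passes between the two handle legs at (225,240) and (350,200), under the crown. Lower about 30 mm.

>>> carry_out:
  motion: "0 0 -0.008 0 0 0 255;0 0 -0.008 0 0 0 255;0 0 -0.006 0 0 0 255;0 0 -0.004 0 0 0 255;0 0 -0.002 0 0 0 255;0 0 -0.001 0 0 0 255;0 0 0 0 0 0 255;0 0 0 0 0 0 255"

```text
time_s: 10.77
ee_pos: [0.5337, -0.0683, 0.1424]
eef_rot: [3.141, -0.0, 0.315]
force: [0.3, 0.7, -1.6]
grip_width: 0.0175
grip_force: 30.0
```

>>> carry_out:
  motion: "0 0 -0.001 0 0 0 255;0 0 0 0 0 0 255;0 0 -0.001 0 0 0 255;0 0 0 0 0 0 255;0 0 0 0 0 0 255"

```text
time_s: 11.18
ee_pos: [0.5335, -0.0683, 0.1401]
eef_rot: [-3.142, -0.0, 0.315]
force: [0.0, 0.1, -1.9]
grip_width: 0.0176
grip_force: 30.0
```

>>> carry_out:
  motion: "0 0 -0.001 0 0 0 255;0 0 0 0 0 0 255;0 0 0 0 0 0 255"

```text
time_s: 11.43
ee_pos: [0.5337, -0.0683, 0.1395]
eef_rot: [3.141, -0.0, 0.315]
force: [-1.1, 0.2, 3.9]
grip_width: 0.0175
grip_force: 30.0
```

Contact (+4 N). Open gently, let it settle, and rise.

>>> carry_out:
  motion: "0 0 0 0 0 0 208;0 0 0 0 0 0 204;0 0 0 0 0 0 200;0 0 0 0 0 0 196;0 0 0 0 0 0 190;0 0 0 0 0 0 180;0 0 0 0 0 0 170;0 0 0 0 0 0 160;0 0 0 0 0 0 150;0 0 0 0 0 0 140;0 0 0 0 0 0 140;0 0 0 0 0 0 140"

```text
time_s: 12.43
ee_pos: [0.5336, -0.0683, 0.1391]
eef_rot: [3.142, -0.0, 0.315]
force: [0.1, -0.3, -0.3]
grip_width: 0.0427
grip_force: 0.0
```

>>> carry_out:
  motion: "0 0 0.005 0 0 0 140;0 0 0.01 0 0 0 140;0 0 0.015 0 0 0 140;0 0 0.02 0 0 0 140;0 0 0.03 0 0 0 140;0 0 0.03 0 0 0 140;0 0 0.02 0 0 0 140;0 0 0 0 0 0 140;0 0 0 0 0 0 140;0 0 0 0 0 0 140;0 0 0 0 0 0 140;0 0 0 0 0 0 140"

```text
time_s: 13.43
ee_pos: [0.5332, -0.0682, 0.2683]
eef_rot: [-3.141, 0.001, 0.315]
force: [0.7, -0.8, -0.1]
grip_width: 0.0426
grip_force: 0.0
```

```bash
python3 - <<'E'
from h import *
a=shot("scene");b=shot("top")
f=lambda c,u,v,w,h:cv2.resize(c["pixels"][v:v+h,u:u+w,::-1],None,fx=4,fy=4,interpolation=cv2.INTER_CUBIC)
cv2.imwrite("pics/t8.png",np.hstack([f(a,300,150,110,130),f(b,400,200,90,130)]))
E
```

```text
(no output)
```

View pics/t8.png

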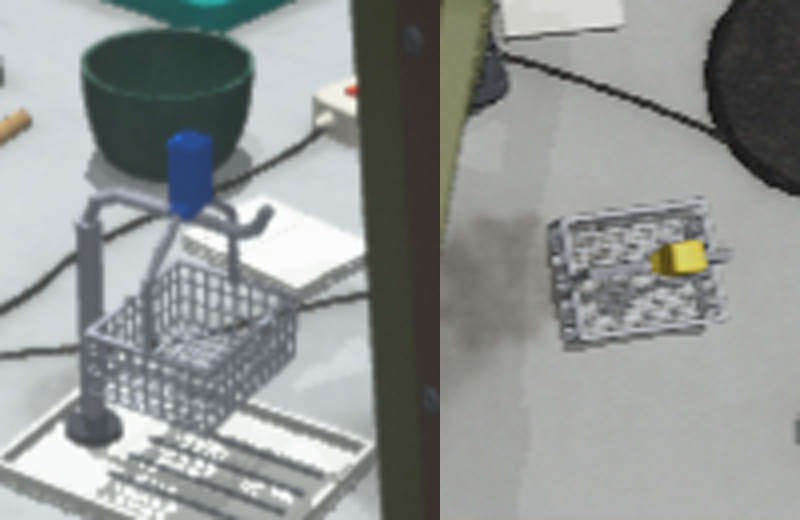

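The blue basket hangs level from the hook: its crown is at (185,210) on the arm, it is clear of the post, and the tray is below. The yellow basket still stands at (640,270). Handing in.

```bash
python3 -c "
from station import ctrl
print(ctrl.hand_in())"
```

```text
the job is handed in; nothing more can be done
None
```

The blue basket hangs level and free on the drip stand's hook over the tray, the yellow basket was not touched, and the job was handed in at about 13.5 s.

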